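# Tip a heater insert out of its flush nest and set it on the cooling block

## Robot

A 7-joint arm with a two-finger parallel gripper is mounted at the origin on a cart in front of the work surface, level with it; the furniture and walls round the work are solid. World frame = base frame: x ahead of the robot, y to its left, z up, the work surface at z = 0. Lengths are in m, angles in degrees, forces in N, time in s.
With the tool pointing down it reaches from about 0.4 to 0.85 m from the base axis. Payload 4.4 kg.
Tool frame: the origin (TCP) lies at the very end of the fingers, on their centre line; the grasp point (between the pads) lies 19 mm behind it; z points along the fingers, y is the line along which they close (so a half turn about z gives the same grasp; the last joint's range is limited). The gripper opens to 94 mm and grips with 3 to 60 N. Pads are 16 mm wide; open, the fingers measure 119 mm over their backs; the gripper's body (75 mm by 177 mm) begins 78 mm behind the grasp point.
Start: joints at [-76.708, 36.005, 2.206, 86.941, -1.547, 57.084, -1.146], TCP at [0.191, 0.621, 0.205] pointing down, gripper open.
Joint ranges: [-175.42, 175.42], [-21.48, 121.26], [-71.46, 75.88], [10.55, 141.38], [-63.04, 243.04], [13.31, 113.54], [-168.57, 168.57]. Speed limits (degrees/s): [147.25, 147.25, 180, 180, 180, 180, 180].

## Interface

Orientations are given as [roll, pitch, yaw] about the fixed x, y, z axes, in that order (R = Rz(yaw) Ry(pitch) Rx(roll)).
In Python, from cell import sensors, optics, env gives the robot as it stands. The module is installed in compiled form; this text tells all that it offers.
- The arm moves only by the tool send_rows, never from a script. Its argument "moves" is a list of rows, each a list of 7 numbers: the shift along the tool's x, y, z each as a share of 1 m, from -1 to 1, then the turn, a rotation vector about the tool's x, y, z each as a share of pi/2 rad, from -1 to 1, then the gripper's target within -1 to 1 (fully open at 1, half-way at 0, shut at -1). In form: [[x, y, z, wx, wy, wz, claw], ...]. A call has exactly 10 rows; each row is the pose to reach, as a shift and turn from the pose commanded when the call began, along the tool's axes at that moment; what a row does not reach only later rows make up. A row lasts 1/8 s, in which the tool goes at most 62.5 mm and 10.7 degrees, less where a joint would pass 70% of its speed; a pose out of reach is approached as far as the arm can. A call with a number of a shift or a turn outside -1 to 1 is refused whole. A call with a gripper value outside its range is refused whole. The fingers move at their own pace and stop on an object; "force" is the grip in N (left out, the last holds). Time passes only in rows, so rows that repeat a pose let the fingers close, or fill a call up. It gives the time, the measured TCP pose, the force, the opening and the grip force at its end, in the units of the state.
- sensors.read_state(): the state, without advancing time (a new reading comes with each control period).
- optics.grab_frame(name): name is "scene" or "top"; returns (picture, depth): 400x640x3 uint8, red, green, blue; 400x640 float32, m along the optical axis (not along the pixel's ray), 0 where there is no reading.
- optics.camera_params(name): a dict with "vfov" (degrees; the focal length in pixels is half the picture's height over the tangent of half this angle, whatever the lens; pixels are square), "cx", "cy" (the principal point, pixels), "distortion" ([k1, k2, p1, p2, k3] as OpenCV has them; the pictures are not rectified), "rvec" (rotation vector, rad) and "tvec" (3), from world to camera coordinates, as OpenCV has them. Camera axes: x right, y down, z forward; pixel columns grow to the right and rows downward; lengths in m; the calibration is good to about 2 mm. A picture is of the moment at which its call begins. camera_params takes no time and is no camera call.
- env.close_job(): hands the job in; it is judged then, once.
Trained networks look in the newest picture that a camera, given by its name, has taken for a name from the list of things; names that differ only in an ending like _2 or _b are one class to them, and where a whole thing is asked for, a point or a joint stands for the part that bears it (a point fixed in the world has none). Each returns a list of dicts, best first, with "score" (0 to 1); they miss things now and then, are a little off and sometimes report something else, mostly with a low value. They report only what shows in the picture. A call takes as long as a camera call.
- optics.search_frame(query, camera): "xyz" ([x, y, z] in m, in world coordinates, good to about 4 mm: the middle of the surface that is visible of it).
- optics.cut_out(query, camera): "pixels" (400x640 bool, what is visible of it).
- optics.landmark_of(query, camera): "xyz" ([x, y, z] in m, in world coordinates, good to about 4 mm: a listed point, or the origin of a listed thing).
The state is a dict: "time_s": time; "joints": joint angles; "qvel": joint speeds; "effort": joint torques, N m; "tool_pos": TCP position; "tcp_rot": TCP orientation; "ft_force": force on the tool from outside, world axes, zero at the start; "ft_torque": the same for the moment, N m; "grip_width": opening from 0.0 (shut) to 1.0 (fully open); "grasp_force": force on a finger pad.
Only numpy, scipy, OpenCV 4.12 (cv2) and the standard library are available. Lean on these libraries where they do the work, as an engineer would, in place of code of your own. Each camera call takes 0.05 s, during which the arm holds its last target. There are 200 camera calls.

## Task

The aluminium insert sits flush in the grey nest, with no room for fingers round it. Press its end at the yellow marks down into the nest so that its other end tips up and stays up, then take it by the raised end, lift it out and set it flat, centred and lined up lengthwise on top of the blue cooling block, leaving the cooling block about where it stands and the other things alone.

Things in the scene. Friction and masses are not known exactly. Their poses are not given: they have to be found in the camera images.
- nest: grey plastic nest fixed to the bench, 132 long (its x) x 93 wide (its y) x 60 mm high, yellow marks at its -x end; origin on its underside, below the middle of the insert as it starts. Side walls and +x wall reach z = 60 mm; the -x wall is only 38 mm high in its middle 46 mm (thumb cut-out). Pocket: y = -34.5 to 34.5 mm, x = -59.5 to +49 mm.
- nest_press (a point): point on the nest at its x = -40, y = 0, z = 60 mm: on the insert's top as it starts, near the end to press. Slow light pressing (under 5 N) rocks the insert over the ridge; past about 10 degrees (some 7 mm down here) it falls over by itself and stays tilted about 22 degrees: 12 mm down here, its +x end up to 16 mm above the rim
- nest_ridge (a point): middle of the ridge in the pocket floor, on the nest at its x = -3, y = 0, z = 26 mm (hidden under the insert). The floor is level at z = 26 mm from here to the +x end and slopes down at 22 degrees from here towards -x; the insert rocks over this ridge
- insert: aluminium heater insert, a rectangular block with a grid of dark holes, 66 (its x) x 95 (its y) x 34 mm (its z), about 0.5 kg, loose; origin at the centre of its underside. It starts level in the nest, long side along the nest's x, its top flush with the rim, about 1.5 mm of gap at the sides and +x end and about 12 mm at the -x end
- cool_block: blue cooling block with rows of small holes, 78 (its x) x 115 (its y) x 30 mm (its z), about 0.6 kg, loose on the bench; origin at the centre of its underside
- beaker: clear beaker, 52 mm across and 62 mm high, bystander; origin at the centre of its underside
- log_book: green note book lying flat, 210 x 151 x 16 mm, bystander; origin at the centre of its underside
- block_insert_2: another aluminium insert with six large holes, 66 x 95 x 30 mm, on the bench, bystander; origin at the centre of its underside. Behind it stand block heaters, 0.22 m high boxes that begin at about world x = 0.55, y below 0.11 m: pass them high or close to the base
- marker_red: red marker lying flat, 134 x 12 x 12 mm, bystander; origin at its middle, underside

How it is judged (in metres and radians):
On the way:
1. the insert is tipped up in the nest, leaning at least 17 degrees (angle between insert's own z axis and vertical between 0.3 and 0.6 rad and horizontal distance between insert and nest below 0.03 m and height (world z) of insert below 0.04 m and contact force between the fingers and insert below 0.3 N), for 0.2 s.
At the end, for the whole second after the job is handed in: the insert rests right way up and flat on the cooling block's top, centred within 10 mm across and 15 mm along, long sides parallel within about 10 degrees; the cooling block stands flat on the bench within 40 mm of where it started; all at rest (z of insert in the frame of cool_block between 0.027 and 0.033 m and x of insert in the frame of cool_block between -0.01 and 0.01 m and y of insert in the frame of cool_block between -0.015 and 0.015 m and angle between the y axis of insert and the y axis of cool_block, either way round below 0.17 rad and angle between each of insert, cool_block's own z axis and vertical below 0.06 rad and height (world z) of cool_block below 0.005 m and distance of cool_block from where it was at the start of the episode below 0.04 m and linear speed of insert below 0.02 m/s); the robot touches nothing.
It fails at once if the beaker, note book, marker or other insert is moved more than 30 mm (distance of any of beaker, log_book, marker_red, block_insert_2 from where it was at the start of the episode above 0.03 m).
It also fails if it takes over 51 s, if anything falls off the work surface, if the arm or the gripper's body presses on something with over 40 N, if the wrist force passes 120 N, or if a joint passes its speed limit or range.

## Working session

There is one attempt and no reset: what is moved stays moved. The work goes in short steps, Python scripts to look and compute and a tool call to move; the robot and the scene stay as the last step left them, time stands still between calls to the robot, and variables do not carry over. Pictures are saved under pics/ and viewed, at most 10 in all, crops included, and the job is handed in when it is done.

Besides the shell and the picture viewer there is one more tool, called after "Emit:" by a JSON object that holds its "api" and its "payload". send_rows: Moves the arm, as the interface text tells. Shift numbers are shares of 1 m and turn numbers shares of pi/2 rad, none past 1 either way. Its arguments: {"type":"object","properties":{"moves":{"type":"array"},"force":{"type":"number"}},"required":["moves"]}

```bash
mkdir -p pics; cat > h.py <<'E'
import numpy as np, cv2
from scipy.spatial.transform import Rotation as R
from cell import sensors, optics, env
def cam(n):
    p=optics.camera_params(n); f=200/np.tan(np.radians(p['vfov'])/2)
    K=np.array([[f,0,p['cx']],[0,f,p['cy']],[0,0,1]]); return K,np.array(p['distortion']),cv2.Rodrigues(np.array(p['rvec'],float))[0],np.array(p['tvec'],float).ravel()
def cloud(n,depth):
    K,D,Rm,t=cam(n); v,u=np.mgrid[:400,:640]
    q=cv2.undistortPoints(np.stack([u,v],-1).reshape(-1,1,2).astype(float),K,D).reshape(400,640,2)
    P=np.dstack([q*depth[...,None],depth]); W=(P-t)@Rm; W[depth==0]=np.nan; return W
def st():
    s=sensors.read_state(); return {k:np.round(s[k],4) for k in('time_s','joints','tool_pos','tcp_rot','ft_force','grip_width','grasp_force')}
E
python3 - <<'E'
from h import *
for n in('scene','top'):
    im,d=optics.grab_frame(n); cv2.imwrite(f'pics/{n}0.png',im[...,::-1]); np.savez(f'{n}0.npz',im=im,d=d)
    for q in('nest','nest_press','insert','cool_block','beaker','log_book','marker_red'):
        for f in ('landmark_of',):
            r=getattr(optics,f)(q,n); print(n,q,[(np.round(x['xyz'],3),round(x['score'],2)) for x in r[:2]])
    W=cloud(n,d); m={}
    for q in('insert','cool_block','nest'):
        for i,x in enumerate(optics.cut_out(q,n)[:2]):
            p=x['pixels']; w=W[p]; w=w[~np.isnan(w[:,0])]; 
            if len(w)==0: continue
            h=np.percentile(w[:,2],80); w=w[abs(w[:,2]-h)<.006]
            r=cv2.minAreaRect(w[:,:2].astype(np.float32)*1000); v,u=np.nonzero(p)
            print(n,q,i,round(x['score'],2),'px',u.mean().round(),v.mean().round(),p.sum(),'h',h.round(4),'rect',np.round(np.hstack([*r[:2],r[2]]),1))
print(st())
E
```

```text
scene nest [(array([0.51 , 0.225, 0.002]), 0.77)]
scene nest_press [(array([0.478, 0.238, 0.06 ]), 0.67)]
scene insert [(array([0.516, 0.23 , 0.028]), 0.73)]
scene cool_block []
scene beaker [(array([ 0.703,  0.21 , -0.002]), 0.87)]
scene log_book [(array([ 0.52 ,  0.63 , -0.001]), 0.74)]
scene marker_red [(array([0.492, 0.049, 0.001]), 0.54), (array([0.702, 0.211, 0.002]), 0.48)]
scene insert 0 0.79 px 321.0 213.0 405 h 0.0615 rect [512.4 225.4  70.   95.2  75. ]
scene nest 0 0.8 px 330.0 220.0 641 h 0.0595 rect [514.4 224.4  97.3 123.7  72.4]
top nest [(array([ 0.516,  0.23 , -0.004]), 0.9)]
top nest_press [(array([0.477, 0.241, 0.062]), 0.56)]
top insert [(array([0.515, 0.232, 0.028]), 0.75)]
top cool_block [(array([0.499, 0.421, 0.003]), 0.85)]
top beaker [(array([0.699, 0.203, 0.004]), 0.93)]
top log_book [(array([0.52 , 0.628, 0.003]), 0.64)]
top marker_red [(array([ 0.492,  0.051, -0.   ]), 0.72)]
top insert 0 0.62 px 344.0 216.0 959 h 0.0619 rect [515.7 228.6  68.9  95.4  72.6]
top cool_block 0 0.69 px 271.0 221.0 1280 h 0.032 rect [501.3 425.7  78.7 109.2  71.2]
top nest 0 0.66 px 344.0 221.0 885 h 0.0613 rect [511.3 230.3  92.7 131.3  74.3]
{'time_s': np.float64(1.1), 'joints': array([-76.7084,  36.0051,   2.2064,  86.9382,  -1.5472,  57.0824,
        -1.1474]), 'tool_pos': array([0.1907, 0.6214, 0.2055]), 'tcp_rot': array([ 1.799960e+02, -2.000000e-03,  1.629349e+02]), 'ft_force': array([-0.3279,  0.5056, -0.4781]), 'grip_width': np.float64(1.0049), 'grasp_force': np.float64(0.0)}
```

```bash
python3 - <<'E'
import cv2
a=cv2.imread('pics/top0.png')
cv2.imwrite('pics/top0c.png',cv2.resize(a[150:290,200:420],None,fx=3.6,fy=3.6,interpolation=cv2.INTER_CUBIC))
E
```

```text
(no output)
```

View pics/top0c.png

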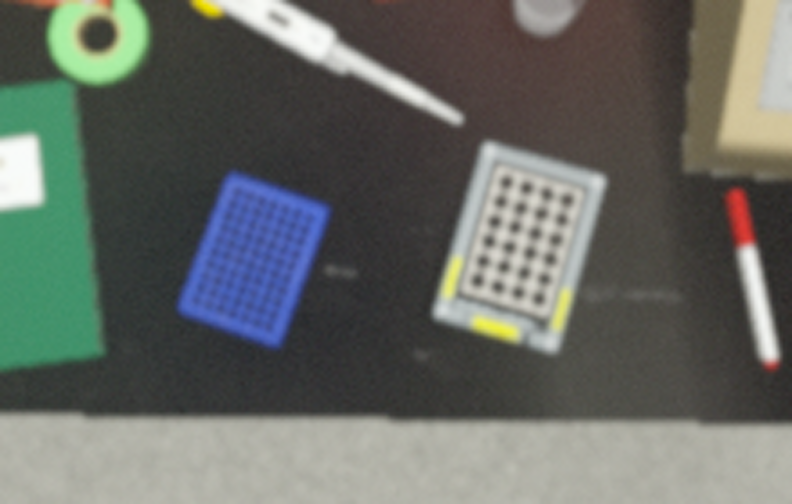

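View pics/scene0.png

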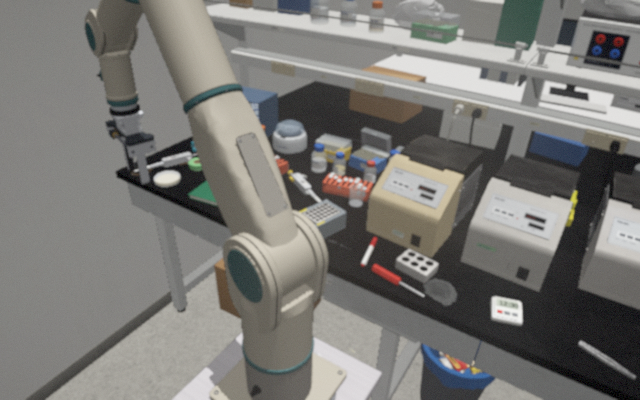

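The top picture shows the blue block at about crop (255,260), and the nest at about (520,245) with its yellow (-x) end towards the robot. The scene view shows the arm hiding the blue block and a clear path to the nest. I'll refine the yaws before moving.

```bash
cat >> h.py <<'E'
def onplane(n,pts,z):
    K,D,Rm,t=cam(n); q=cv2.undistortPoints(np.asarray(pts,float).reshape(-1,1,2),K,D).reshape(-1,2)
    r=np.c_[q,np.ones(len(q))]@Rm; C=-t@Rm; return (C+r*((z-C[2])/r[:,2])[:,None])[:,:2]
def rect(n,mask,z):
    cs=cv2.findContours(mask.astype(np.uint8),cv2.RETR_EXTERNAL,cv2.CHAIN_APPROX_NONE)[0]; c=max(cs,key=cv2.contourArea).reshape(-1,2)
    p=onplane(n,c,z).astype(np.float32)*1000; (x,y),(w,h),a=cv2.minAreaRect(p); L=(a if w>h else a+90); L=(L+90)%180-90
    M=cv2.PCACompBack if 0 else None
    return np.round([x,y,min(w,h),max(w,h),L],1)
E
python3 - <<'E'
from h import *
z=np.load('top0.npz'); im=z['im'].astype(int); r,g,b=im[...,0],im[...,1],im[...,2]
roi=np.zeros((400,640),bool); roi[190:255,240:300]=1
m=roi&(b-r>45); k=np.ones((3,3),np.uint8); m=cv2.morphologyEx(m.astype(np.uint8),cv2.MORPH_CLOSE,k); print('cool',m.sum(),rect('top',m,.03))
W=cloud('top',z['d']); H=W[...,2]
roi[:]=0; roi[185:252,315:375]=1
m=roi&(H>.045); print('nest depth',m.sum(),rect('top',m,.06))
roi[:]=0; roi[185:252,240:300]=1
m=roi&(H>.018)&(H<.05); print('cool depth',m.sum(),rect('top',m,.03), np.nanmedian(H[m]))
m=roi&(H<.015); print('bench',np.nanmedian(H[m]))
K,D,Rm,t=cam('top'); print('cam',-t@Rm)
E
```

```text
cool 1362 [500.4 425.4  84.7 114.2 -19.1]
nest depth 1592 [511.5 230.3  92.7 132.  -15.6]
cool depth 1230 [501.4 425.1  79.6 110.2 -19.2] 0.030475192300666157
bench 0.00022930706999381195
cam [0.46277955 0.28510822 0.995676  ]
```

Emit:
{"api": "send_rows", "payload": {"moves": [[-0.03,-0.022,0,0,0,0,-1],[-0.075,-0.055,0,0,0,0,-1],[-0.12,-0.088,0.01,0,0,0,-1],[-0.168,-0.122,0.03,0,0,0,-1],[-0.215,-0.156,0.05,0,0,0,-1],[-0.263,-0.19,0.07,0,0,0,-1],[-0.31,-0.225,0.09,0,0,0,-1],[-0.35,-0.254,0.105,0,0,0,-1],[-0.375,-0.272,0.115,0,0,0,-1],[-0.386,-0.28,0.12,0,0,0.008,-1]]}}

```text
time_s: 2.35
tool_pos: [0.4786, 0.2385, 0.0851]
tcp_rot: [-180.0, 0.0, 162.0]
ft_force: [-0.2, 0.7, -0.4]
grip_width: 0.006
grasp_force: 0.0
```

Emit:
{"api": "send_rows", "payload": {"moves": [[0,0,0.01,0,0,-0.019,-1],[0,0,0.018,0,0,-0.019,-1],[0,0,0.022,0,0,-0.019,-1],[0,0,0.024,0,0,-0.019,-1],[0,0,0.0255,0,0,-0.019,-1],[0,0,0.027,0,0,-0.019,-1],[0,0,0.0285,0,0,-0.019,-1],[0,0,0.03,0,0,-0.019,-1],[0,0,0.0315,0,0,-0.019,-1],[0,0,0.033,0,0,-0.019,-1]]}}

```text
time_s: 3.6
tool_pos: [0.4741, 0.2414, 0.0523]
tcp_rot: [-179.9, -0.3, 164.0]
ft_force: [-9.4, 3.3, 8.7]
grip_width: 0.008
grasp_force: 5.0
```

Emit:
{"api": "send_rows", "payload": {"moves": [[0.003,0,0.0005,0,0,0,-1],[0.005,0,0.001,0,0,0,-1],[0.006,0,0.002,0,0,0,-1],[0.007,0,0.003,0,0,0,-1],[0.008,0,0.004,0,0,0,-1],[0.009,0,0.005,0,0,0,-1],[0.009,0,0.005,0,0,0,-1],[0.009,0,-0.005,0,0,0,-1],[0.009,0,-0.02,0,0,0,-1],[0.009,0,-0.06,0,0,0,1]]}}

```text
time_s: 4.85
tool_pos: [0.4676, 0.2425, 0.1126]
tcp_rot: [-179.9, -0.1, 163.9]
ft_force: [0.5, 0.4, 0.2]
grip_width: 0.078
grasp_force: 0.0
```

Emit:
{"api": "send_rows", "payload": {"moves": [[0.03,0,-0.03,0,0,0,1],[0.06,0,-0.06,0,0,0,1],[0.09,0,-0.07,0,0,0,1],[0.1,0,-0.07,0,0,0,1],[0.1,0,-0.07,0,0,0,1],[0.1,0,-0.07,0,0,0,1],[0.1,0,-0.07,0,0,0,1],[0.1,0,-0.07,0,0,0,1],[0.1,0,-0.07,0,0,0,1],[0.1,0,-0.07,0,0,0,1]]}}

```text
time_s: 6.1
tool_pos: [0.3729, 0.2706, 0.1824]
tcp_rot: [-180.0, -0.0, 163.9]
ft_force: [0.8, 0.4, -0.7]
grip_width: 0.999
grasp_force: 0.0
```

```bash
python3 - <<'E'
from h import *
im,d=optics.grab_frame('top'); np.savez('top1.npz',im=im,d=d)
cv2.imwrite('pics/top1c.png',cv2.resize(im[150:290,200:420,::-1],None,fx=3.6,fy=3.6,interpolation=cv2.INTER_CUBIC))
W=cloud('top',d).reshape(-1,3); W=W[~np.isnan(W[:,0])]
a=np.radians(-16.3); o=np.array([.516,.229]); q=W[:,:2]-o
x=q@[np.cos(a),np.sin(a)]; y=q@[-np.sin(a),np.cos(a)]
for x0 in range(-75,75,6):
    m=(abs(x*1000-x0)<3)&(abs(y)<.025); print(x0,m.sum(),np.round(np.nanmedian(W[m,2])*1000,1) if m.any() else '')
print(st())
E
```

```text
-75 40 0.7
-69 42 38.4
-63 43 39.1
-57 45 40.4
-51 43 43.5
-45 45 45.6
-39 45 48.7
-33 46 51.1
-27 44 53.1
-21 47 55.7
-15 44 58.3
-9 48 61.1
-3 42 63.0
3 46 65.7
9 47 68.3
15 46 70.7
21 47 72.6
27 49 74.9
33 35 69.2
39 29 56.3
45 27 28.2
51 71 55.8
57 44 60.9
63 11 58.7
69 16 0.4
{'time_s': np.float64(6.15), 'joints': array([-39.6129,  22.6846,   0.2014, 117.5906,  -0.1233,  39.7307,
        34.5931]), 'tool_pos': array([0.3728, 0.2706, 0.1824]), 'tcp_rot': array([-1.799960e+02, -4.200000e-03,  1.639253e+02]), 'ft_force': array([-0.8096,  0.7438, -0.6553]), 'grip_width': np.float64(0.9981), 'grasp_force': np.float64(0.0)}
```

Emit:
{"api": "send_rows", "payload": {"moves": [[-0.03,0,0,-0.0,-0.02,0,1],[-0.075,0,0.01,0,-0.05,0,1],[-0.12,0,0.03,0,-0.08,0,1],[-0.155,0,0.05,0,-0.089,0,1],[-0.172,0,0.065,0,-0.089,0,1],[-0.177,0,0.075,0,-0.089,0,1],[-0.177,0,0.08,0,-0.089,0,1],[-0.177,0,0.08,0,-0.089,0,1],[-0.177,0,0.08,0,-0.089,0,1],[-0.177,0,0.08,0,-0.089,0,1]]}}

```text
time_s: 7.4
tool_pos: [0.5429, 0.2221, 0.1031]
tcp_rot: [180.0, 8.0, 164.0]
ft_force: [0.0, 0.5, 0.1]
grip_width: 1.0
grasp_force: 0.0
```

Emit:
{"api": "send_rows", "payload": {"moves": [[0.0008,0,0.006,0,0,0,1],[0.002,0,0.014,0,0,0,1],[0.0032,0,0.023,0,0,0,1],[0.0043,0,0.031,0,0,0,1],[0.0051,0,0.036,0,0,0,1],[0.0055,0,0.039,0,0,0,1],[0.0056,0,0.0397,0,0,0,1],[0.0056,0,0.0397,0,0,0,0.6],[0.0056,0,0.0397,0,0,0,0.5],[0.0056,0,0.0397,0,0,0,0.45]], "force": 60}}

```text
time_s: 8.65
tool_pos: [0.543, 0.2217, 0.0626]
tcp_rot: [180.0, 8.0, 163.9]
ft_force: [-0.2, -0.5, 0.5]
grip_width: 0.739
grasp_force: 0.4
```

Emit:
{"api": "send_rows", "payload": {"moves": [[0,0,0,0,0,0,0.4],[0,0,0,0,0,0,0.3],[0,0,0,0,0,0,0],[0,0,0,0,0,0,-1],[0,0,0,0,0,0,-1],[0,0,0,0,0,0,-1],[0,0,0,0,0,0,-1],[0,0,0,0,0,0,-1],[0,0,0,0,0,0,-1],[0,0,0,0,0,0,-1]], "force": 60}}

```text
time_s: 9.9
tool_pos: [0.5428, 0.2214, 0.0623]
tcp_rot: [-180.0, 8.0, 163.9]
ft_force: [-0.6, -2.6, 2.0]
grip_width: 0.691
grasp_force: 60.0
```

Emit:
{"api": "send_rows", "payload": {"moves": [[-0.0004,0,-0.003,0,0,0,-1],[-0.001,0,-0.007,0,0,0,-1],[-0.0018,0,-0.013,0,0,0,-1],[-0.0028,0,-0.02,0,0,0,-1],[-0.0039,0,-0.028,0,0,0,-1],[-0.005,0,-0.036,0,0,0,-1],[-0.0063,0,-0.045,0,0,0,-1],[-0.0078,0,-0.056,0,0,0,-1],[-0.0092,0,-0.066,0,0,0,-1],[-0.01,0,-0.071,0,0,0,-1]]}}

```text
time_s: 11.15
tool_pos: [0.5432, 0.2218, 0.135]
tcp_rot: [179.9, 8.1, 163.9]
ft_force: [0.3, 0.3, -6.4]
grip_width: 0.695
grasp_force: 60.0
```

```bash
python3 - <<'E'
from h import *
print(st())
im,d=optics.grab_frame('top')
im2,d2=optics.grab_frame('scene')
cv2.imwrite('pics/lift.png',np.hstack([cv2.resize(im[170:270,290:390,::-1],(390,390)),cv2.resize(im2[150:260,260:370,::-1],(390,390))]))
W=cloud('top',d).reshape(-1,3); W=W[~np.isnan(W[:,0])]
a=np.radians(-16.3); o=np.array([.516,.229]); q=W[:,:2]-o
x=q@[np.cos(a),np.sin(a)]; y=q@[-np.sin(a),np.cos(a)]
for x0 in range(-75,50,6):
    m=(abs(x*1000-x0)<3)&(abs(y)<.02); print(x0,m.sum(),np.round(np.nanmedian(W[m,2])*1000,1) if m.any() else '')
E
```

```text
{'time_s': np.float64(11.15), 'joints': array([-31.3481,  33.2143,   4.2015, 108.0653,   5.9625,  33.0946,
        41.136 ]), 'tool_pos': array([0.5432, 0.2218, 0.135 ]), 'tcp_rot': array([179.9484,   8.0544, 163.9155]), 'ft_force': array([ 0.2968,  0.3469, -6.3867]), 'grip_width': np.float64(0.695), 'grasp_force': np.float64(59.9653)}
-75 246 603.1
-69 243 602.3
-63 235 601.2
-57 221 599.7
-51 218 596.2
-45 206 592.6
-39 197 588.3
-33 185 583.3
-27 169 578.1
-21 165 572.6
-15 160 567.9
-9 168 563.5
-3 159 548.9
3 162 554.5
9 130 551.7
15 108 545.1
21 79 540.3
27 45 532.8
33 9 527.4
39 0 
45 0
```

View pics/lift.png

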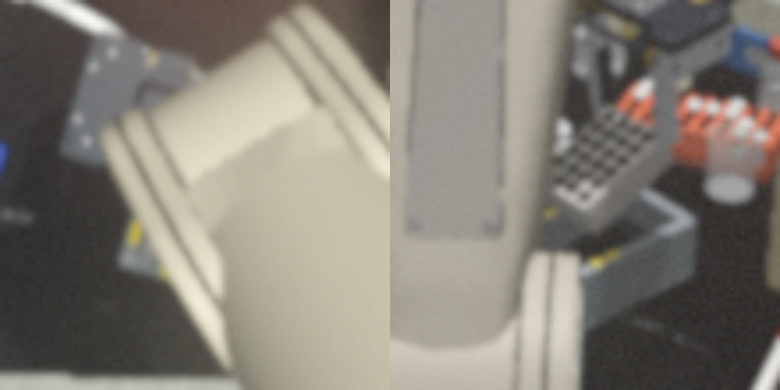

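Left (top view), the arm hides the grasp. Right (scene view), the insert is held by its +x end, with its holes around (620,160), and its low end just above the nest. I'll measure its tilt.

```bash
cat >> h.py <<'E'
def tilt(n='scene',lo=.07,hi=.2):
    im,d=optics.grab_frame(n); W=cloud(n,d); T=np.array(sensors.read_state()['tool_pos'])
    a=np.radians(-16.3)
    for r in optics.cut_out('insert',n)[:2]:
        w=W[r['pixels']]; w=w[~np.isnan(w[:,0])]; q=w-T; m=(np.linalg.norm(q,axis=1)<.13); q=q[m]
        if len(q)<20: continue
        best=None; g=np.random.default_rng(0)
        for _ in range(300):
            s=q[g.choice(len(q),3,False)]; nn=np.cross(s[1]-s[0],s[2]-s[0]); l=np.linalg.norm(nn)
            if l<1e-6: continue
            nn/=l; nn*=np.sign(nn[2]) or 1; 
            if nn[2]<.5: continue
            i=abs((q-s[0])@nn)<.003
            if best is None or i.sum()>best.sum(): best=i
        p=q[best]; c=p.mean(0); nn=np.linalg.svd(p-c)[2][2]; nn*=np.sign(nn[2])
        e=np.array([[np.cos(a),np.sin(a),0],[-np.sin(a),np.cos(a),0],[0,0,1]])
        b=p@e.T; print(round(r['score'],2),len(q),len(p),'normal nest',np.round(e@nn,3),'tilt',np.degrees(np.arccos(nn[2])).round(1),'ranges rel TCP',np.round(np.percentile(b,[2,98],axis=0)*1000))
E
python3 -c "
from h import *
tilt()"
```

```text
0.87 690 415 normal nest [-0.402 -0.015  0.915] tilt 23.7 ranges rel TCP [[-84. -37. -25.]
 [ -6.  23.  11.]]
```

```bash
cat >> h.py <<'E'
def rel(pos,rpy):
    s=sensors.read_state(); R0=R.from_euler('xyz',s['tcp_rot'],degrees=True); d=R0.inv().apply(np.array(pos)-s['tool_pos'])
    w=(R0.inv()*R.from_euler('xyz',rpy,degrees=True)).as_rotvec()/(np.pi/2); return np.round(d,4),np.round(w,4)
E
python3 -c "
from h import *
print(rel([.5384,.4123,.12],[180,-15.5,160.9]))
print(rel([.54,.31,.145],[180,-3,162.4]))"
```

```text
(array([0.0583, 0.1821, 0.0058]), array([-0.0023,  0.261 ,  0.0338]))
(array([ 0.0253,  0.0842, -0.0147]), array([0.0006, 0.1221, 0.017 ]))
```

Emit:
{"api": "send_rows", "payload": {"moves": [[0.001,0.003,-0.004,0,0.01,0,-1],[0.004,0.015,-0.008,0,0.03,0.004,-1],[0.011,0.035,-0.012,0,0.06,0.008,-1],[0.018,0.06,-0.014,0,0.09,0.012,-1],[0.025,0.084,-0.014,0,0.122,0.017,-1],[0.034,0.11,-0.012,0,0.16,0.021,-1],[0.043,0.137,-0.008,-0.001,0.2,0.026,-1],[0.052,0.162,-0.002,-0.002,0.235,0.03,-1],[0.057,0.178,0.004,-0.002,0.255,0.033,-1],[0.058,0.182,0.006,-0.002,0.261,0.034,-1]]}}

```text
time_s: 12.6
tool_pos: [0.5391, 0.4126, 0.1187]
tcp_rot: [-179.9, -15.5, 160.9]
ft_force: [0.0, -0.5, -5.4]
grip_width: 0.696
grasp_force: 60.0
```

```bash
python3 - <<'E'
from h import *
print(st()); tilt(); tilt('top')
im,d=optics.grab_frame('top'); cv2.imwrite('pics/over.png',cv2.resize(im[150:290,200:420,::-1],None,fx=3.6,fy=3.6))
E
```

```text
{'time_s': np.float64(12.6), 'joints': array([-30.0916,  49.5972,  -6.0248,  75.2024,  -8.6184,  64.9885,
        40.8487]), 'tool_pos': array([0.5391, 0.4126, 0.1187]), 'tcp_rot': array([-179.9476,  -15.5269,  160.9142]), 'ft_force': array([ 0.0265, -0.5261, -5.3864]), 'grip_width': np.float64(0.6958), 'grasp_force': np.float64(59.9797)}
0.46 125 56 normal nest [-0.038  0.02   0.999] tilt 2.5 ranges rel TCP [[-91. -18.   9.]
 [-61.  30.  14.]]
0.89 1048 985 normal nest [ 0.004 -0.008  1.   ] tilt 0.5 ranges rel TCP [[-85. -29.   9.]
 [  4.  33.  14.]]
```

View pics/over.png

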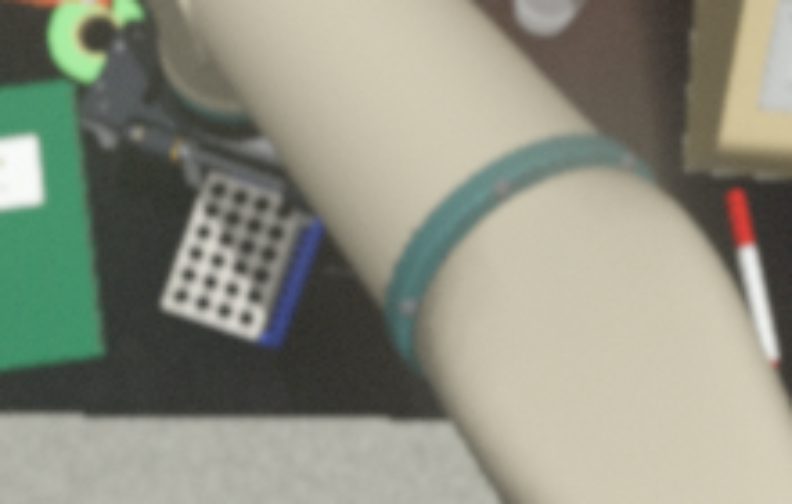

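The picture shows the insert level, with its holes around (225,250), over the blue block and aligned with it. I'm lowering it now.

Emit:
{"api": "send_rows", "payload": {"moves": [[-0.001,0,0.004,0,0,0,-1],[-0.0033,0,0.012,0,0,0,-1],[-0.0061,0,0.022,0,0,0,-1],[-0.0089,0,0.032,0,0,0,-1],[-0.0116,0,0.042,0,0,0,-1],[-0.0138,0,0.05,0,0,0,-1],[-0.0152,0,0.055,0,0,0,-1],[-0.016,0,0.058,0,0,0,-1],[-0.0164,0,0.0592,0,0,0,-1],[-0.0167,0,0.0602,0,0,0,-1]]}}

```text
time_s: 14.1
tool_pos: [0.5391, 0.4123, 0.0578]
tcp_rot: [180.0, -15.5, 160.9]
ft_force: [0.6, 0.7, -4.6]
grip_width: 0.696
grasp_force: 60.0
```

Emit:
{"api": "send_rows", "payload": {"moves": [[-0.0003,0,0.001,0,0,0,-1],[-0.0005,0,0.0018,0,0,0,-1],[-0.0007,0,0.0026,0,0,0,-1],[-0.0009,0,0.0032,0,0,0,-1],[-0.001,0,0.0037,0,0,0,-1],[-0.001,0,0.0037,0,0,0,-1],[-0.001,0,0.0037,0,0,0,-1],[-0.001,0,0.0037,0,0,0,-1],[-0.001,0,0.0037,0,0,0,-1],[-0.001,0,0.0037,0,0,0,-1]]}}

```text
time_s: 15.35
tool_pos: [0.5389, 0.4122, 0.0537]
tcp_rot: [-180.0, -15.5, 160.9]
ft_force: [0.1, -0.3, -5.9]
grip_width: 0.693
grasp_force: 60.0
```

Not in contact yet; 3 mm more in small steps.

Emit:
{"api": "send_rows", "payload": {"moves": [[-0.0001,0,0.0004,0,0,0,-1],[-0.0002,0,0.0008,0,0,0,-1],[-0.0003,0,0.0012,0,0,0,-1],[-0.0004,0,0.0016,0,0,0,-1],[-0.0006,0,0.002,0,0,0,-1],[-0.0007,0,0.0024,0,0,0,-1],[-0.0007,0,0.0026,0,0,0,-1],[-0.0007,0,0.0026,0,0,0,-1],[-0.0007,0,0.0026,0,0,0,-1],[-0.0007,0,0.0026,0,0,0,-1]]}}

```text
time_s: 16.6
tool_pos: [0.5389, 0.4122, 0.0521]
tcp_rot: [-180.0, -15.5, 160.9]
ft_force: [-0.7, -2.0, 5.7]
grip_width: 0.693
grasp_force: 60.0
```

Emit:
{"api": "send_rows", "payload": {"moves": [[0,0,0,0,0,0,0.45],[0,0,0,0,0,0,0.6],[0,0,0,0,0,0,0.8],[0,0,0,0,0,0,1],[0,0,0,0,0,0,1],[0,0,0,0,0,0,1],[0,0,0,0,0,0,1],[0,0,-0.005,0,0,0,1],[0,0,-0.02,0,0,0,1],[0,0,-0.04,0,0,0,1]]}}

```text
time_s: 17.85
tool_pos: [0.5493, 0.4086, 0.0907]
tcp_rot: [-180.0, -15.5, 160.9]
ft_force: [0.4, 0.2, 0.2]
grip_width: 0.996
grasp_force: 0.0
```

Emit:
{"api": "send_rows", "payload": {"moves": [[0,0,-0.03,0,0,0,1],[0,0,-0.07,0,0,0,1],[0,0.02,-0.1,0,-0.05,0,1],[0,0.06,-0.12,0,-0.1,0,1],[0,0.11,-0.12,0,-0.15,0,1],[0,0.16,-0.12,0,-0.17,0,1],[0,0.2,-0.12,0,-0.17,0,1],[0,0.22,-0.12,0,-0.17,0,1],[0,0.22,-0.12,0,-0.17,0,1],[0,0.22,-0.12,0,-0.17,0,1]]}}

```text
time_s: 19.1
tool_pos: [0.6517, 0.605, 0.2059]
tcp_rot: [-180.0, -0.2, 160.8]
ft_force: [-0.2, -0.3, -0.1]
grip_width: 1.0
grasp_force: 0.0
```

```bash
python3 - <<'E'
from h import *
print(st())
im,d=optics.grab_frame('top'); cv2.imwrite('pics/end.png',cv2.resize(im[150:290,200:420,::-1],None,fx=3.6,fy=3.6))
W=cloud('top',d); H=W[...,2]; roi=np.zeros((400,640),bool); roi[190:255,240:300]=1
m=roi&(H>.055)&(H<.08); print('insert',m.sum(),rect('top',m,.064),np.nanmedian(H[m])); w=W[m]; print(np.linalg.svd(w-w.mean(0),full_matrices=0)[2][2])
i=im.astype(int); b=roi&(i[...,2]-i[...,0]>45); print('blue',rect('top',b|m,.03))
for q in('insert','cool_block','beaker','log_book','marker_red'): print(q,[(np.round(r['xyz'],3),round(r['score'],2)) for r in optics.landmark_of(q,'top')[:2]])
E
```

```text
{'time_s': np.float64(19.1), 'joints': array([-44.8275,  65.1999,   1.1764,  23.2127,  -1.1899,  91.6939,
        26.4662]), 'tool_pos': array([0.6517, 0.605 , 0.2059]), 'tcp_rot': array([-1.799627e+02, -1.544000e-01,  1.608334e+02]), 'ft_force': array([-0.2166, -0.3346, -0.0959]), 'grip_width': np.float64(1.0001), 'grasp_force': np.float64(0.0)}
insert 956 [500.3 425.2  66.9  93.9 -17.8] 0.0646046215496065
[ 2.02747692e-04 -5.46945617e-03  9.99985022e-01]
blue [500.5 425.   82.4 112.8 -19.3]
insert [(array([0.499, 0.432, 0.029]), 0.86), (array([0.481, 0.238, 0.06 ]), 0.59)]
cool_block [(array([0.499, 0.422, 0.001]), 0.54)]
beaker [(array([0.698, 0.206, 0.002]), 0.75)]
log_book []
marker_red [(array([0.489, 0.05 , 0.003]), 0.79)]
```

View pics/end.png

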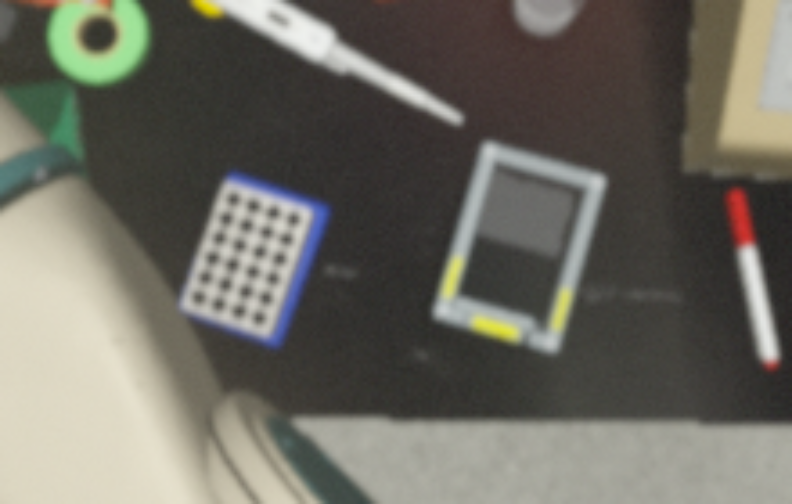

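The insert lies flat and aligned on the blue block, with its holes around crop (250,260). Measured with parallax accounted for, it is within about 1 mm of centre and 1.5° of parallel. The nest is empty and the arm is clear.

```bash
python3 -c "
from h import *
print(env.close_job())"
```

```text
the job is handed in; nothing more can be done
None
```

I tipped the insert up, lifted it out by its raised end and set it flat on the cooling block; the last camera check put it about 1 mm off centre and 1.5° off parallel. I handed the job in at about 19 s, but the hand-in returned no verdict.

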